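# Re-arm the tripped shut-off valve

## Robot

A 7-joint arm with a two-finger parallel gripper is mounted at the origin on the work surface. World frame = base frame: x ahead of the robot, y to its left, z up, the work surface at z = 0. Lengths are in mm, angles in rad, forces in N, time in s.
With the tool pointing down it reaches from about 400 to 875 mm from the base axis. Payload 4.4 kg.
Tool frame: the origin (TCP) lies at the very end of the fingers, on their centre line; the grasp point (between the pads) lies 19 mm behind it; z points along the fingers, y is the direction in which the jaws open and shut (so a half turn about z gives the same grasp; the last joint's range is limited). The gripper opens to 85 mm and grips with 20 to 120 N. Pads are 22 mm wide; open, the fingers measure 114 mm over their backs; the gripper's body (76 mm by 85 mm) begins 54 mm behind the grasp point. The pads swing forward as they close: fully open they stand 13 mm farther back than shut.
Start: joints at [1.199, 0.628, 0.038, 1.517, -0.027, 0.996, -0.02], TCP at [195.714, -619.85, 231.313] pointing down, gripper open.
Joint ranges: [-3.06, 3.06], [-0.37, 2.12], [-1.25, 1.32], [0.18, 2.47], [-1.1, 4.24], [0.23, 1.98], [-2.94, 2.94]. Speed limits (rad/s): [2.57, 2.57, 3.14, 3.14, 3.14, 3.14, 3.14].

## Interface

Orientations are given as [roll, pitch, yaw] about the fixed x, y, z axes, in that order (R = Rz(yaw) Ry(pitch) Rx(roll)).
In Python, from cell import ctrl, eyes gives the robot as it stands.
- The arm moves only by the tool move_arm, never from a script. Its argument "increments" is a list of rows, each a list of 6 numbers: the shift along the tool's x, y, z in cm, then the turn, a rotation vector about the tool's x, y, z in degrees. In form: [[x, y, z, wx, wy, wz], ...]. A call has 1 to 20 rows; each row is the pose to reach, as a shift and turn from the pose commanded when the call began, along the tool's axes at that moment; what a row does not reach only later rows make up. A row lasts 1/10 s, in which the tool goes at most 50 mm and 8.59 degrees, less where a joint would pass 70% of its speed; a pose out of reach is approached as far as the arm can. A call with a gripper value outside its range is refused whole. "grip" is the opening, from -1 (shut) to 1 (fully open), set as the call begins (left out, the last holds). The fingers move at their own pace and stop on an object; the grip force is fixed at half the most. Time passes only in rows, so rows that repeat a pose let the fingers close. It gives the time, the measured TCP pose, the force and the opening at its end, in the units of the state.
- ctrl.read_state(): the state, without advancing time (a new reading comes with each control period).
- eyes.get_image(name): name is "scene" or "top" or "wrist"; returns the picture (384x512x3 uint8, red, green, blue); there is no depth.
- eyes.calibration(name): a dict with "fx", "fy", "cx", "cy" (pixels), "pose" (4x4, takes a point from camera to world coordinates); the wrist camera has in their place "tool_from_camera" (4x4, takes a point from camera to tool coordinates, whose origin is the TCP and whose axes are the flange's). Camera axes: x right, y up, looking along -z (the intrinsics and any distortion apply to the point x, -y, -z); pixel columns grow to the right and rows downward; lengths in mm; the calibration is good to about 2 mm. A picture is of the moment at which its call begins: read the wrist's pose just before it. calibration takes no time and is no camera call.
- ctrl.finish_job(): hands the job in, once; it reports no verdict.
The state is a dict: "clock": time; "qpos": joint angles; "qd": joint speeds; "tau": joint torques, N m; "eef_pos": TCP position; "tool_rot": TCP orientation; "force": force on the tool from outside, world axes, zero at the start; "torque": the same for the moment, N m; "width": finger opening in mm.
Only numpy, scipy, OpenCV 4.12 (cv2) and the standard library are available. Lean on these libraries where they do the work, as an engineer would, in place of code of your own. Each camera call takes 0.05 s, during which the arm holds its last target. There are 200 camera calls.

## Task

The spring-closing valve on the bench pipe has tripped shut. Take its lever by the upright knob and draw it back against the spring until it has passed the catch and just meets the rubber buffer, without crushing the buffer; then ease it back onto the catch and let go, so that it stays hooked open and never flies back. Leave the other things on the bench where they are.

Things in the scene. Friction and masses are not known exactly. Their poses are not given: they have to be found in the camera images.
- lever (a joint): swing of the sprung lever about the upright stem, rad: 0 = tripped shut (lever square across the pipe), growing counter-clockwise seen from above as it is drawn back. The spring pulls it to 0 with 0.46 N m plus 0.35 N m per rad (4 N at the knob when shut, 8 N drawn back). It hooks somewhere from 0.97 to 1.55, different each time: feel or look for the place. Let go off the catch, it flies back
- stem (a point): point on the lever's turning axis (upright) at the lever's mid height, 71 mm above the bench; it sits on the brass valve body. Its x axis runs along the white pipe (260 mm long, 25 mm thick, top 48 mm above the bench); its y axis points along the lever when the lever is at 0.
- knob (a point): middle of the upright black cylindrical knob to hold the lever by: 24 mm diameter, 50 mm tall (76 to 126 mm above the bench), 115 mm from the stem axis; it spins freely on its spindle. It stands on the steel lever bar: 18 mm wide, its top 76 mm above the bench, ending 157 mm from the axis
- nose (a point): middle of the steel nose pin (10 mm diameter, 56 to 82 mm above the bench) in the lever's end, 150 mm from the stem axis. The catch is a steel pawl, 12 x 39 mm, top 79 mm up (pivot pin 87 mm), on the outer side of the nose's path, lightly sprung inward: the nose pushes it aside (under 1 N), it snaps in behind and then holds the nose. A push of 1 to 2 N on it lets the lever go
- buffer (a joint): compression of the rubber buffer, m: 0 = free. A 16 mm round black plug 69 mm above the bench in the nose's path, on the same aluminium plate as the catch; its face is 4 mm (at the nose) beyond the hooked position. It yields 4 N per mm; pressed in by over 3 mm (12 N at the nose, 16 N at the knob on top of the spring) it is crushed
- spray: white spray bottle with a blue head, 72 mm diameter, 193 mm tall, bystander; origin at the centre of its underside, z up
- beaker: clear open beaker, 68 mm diameter, 85 mm tall, bystander; origin at the centre of its underside, z up
- jar: small amber sample jar with an orange cap, 60 mm diameter, 75 mm tall, bystander; origin at the centre of its underside, z up

How it is judged:
By the outcome, as a careful person would: the job done as asked, in the order asked, and still so for the second after the job is handed in, with the robot touching nothing.
It also fails if it takes over 61 s, if anything falls off the work surface, if the arm or the gripper's body presses on something with over 40 N, if the wrist force passes 120 N, or if a joint passes its speed limit or range.

## Working session

There is one attempt and no reset: what is moved stays moved. The work goes in short steps, Python scripts to look and compute and a tool call to move; the robot and the scene stay as the last step left them, time stands still between calls to the robot, and variables do not carry over. Pictures are saved under pics/ and viewed, about 8 in all and at most 12, crops included, and the job is handed in when it is done.

Besides the shell and the picture viewer there is one more tool, called after "Call:" as name([rows], argument=value, ...), one row to a line, values as JSON. move_arm: Moves the arm, as the interface text tells. Its arguments: {"type":"object","properties":{"increments":{"type":"array","items":{"type":"array","items":{"type":"number"}}},"grip":{"type":"number"}},"required":["increments"]}

```bash
mkdir -p pics; ls; python3 - <<'E'
from cell import ctrl, eyes
import cv2, numpy as np
s=ctrl.read_state(); print({k:np.round(v,3) for k,v in s.items()})
for n in ("scene","top"):
    cv2.imwrite(f"pics/{n}0.png",eyes.get_image(n)[:,:,::-1])
    c=eyes.calibration(n); print(n,{k:np.round(v,3) for k,v in c.items()})
print({k:np.round(v,3) for k,v in eyes.calibration("wrist").items()})
a=[cv2.imread(f"pics/{n}0.png") for n in ("scene","top")]
E
```

```text
pics
{'clock': np.float64(0.0), 'qpos': array([ 1.199,  0.629,  0.038,  1.518, -0.027,  0.996, -0.02 ]), 'qd': array([ 0.   ,  0.002, -0.   ,  0.001,  0.   ,  0.001, -0.   ]), 'tau': array([ 2.0000e-03, -5.6340e+01,  1.2260e+00, -1.9345e+01,  1.1000e-02,
        1.0000e-02, -0.0000e+00]), 'eef_pos': array([ 195.532, -619.239,  230.393]), 'tool_rot': array([-3.14 ,  0.   ,  0.306]), 'force': array([ 0.686,  0.078, -0.694]), 'torque': array([0.002, 0.016, 0.009]), 'width': np.float64(84.929)}
scene {'fx': np.float64(354.798), 'fy': np.float64(354.798), 'cx': np.float64(253.232), 'cy': np.float64(194.562), 'pose': array([[ 8.49000e-01, -2.77000e-01,  4.50000e-01,  9.91201e+02],
       [ 5.28000e-01,  4.69000e-01, -7.08000e-01, -5.66858e+02],
       [-1.40000e-02,  8.39000e-01,  5.45000e-01,  5.16193e+02],
       [ 0.00000e+00,  0.00000e+00,  0.00000e+00,  1.00000e+00]])}
top {'fx': np.float64(422.267), 'fy': np.float64(422.267), 'cx': np.float64(258.079), 'cy': np.float64(193.144), 'pose': array([[ 2.20000e-02,  9.95000e-01, -9.60000e-02,  5.75702e+02],
       [-1.00000e+00,  2.10000e-02, -1.20000e-02, -6.03360e+01],
       [-1.00000e-02,  9.60000e-02,  9.95000e-01,  8.04090e+02],
       [ 0.00000e+00,  0.00000e+00,  0.00000e+00,  1.00000e+00]])}
{'fx': np.float64(305.522), 'fy': np.float64(305.522), 'cx': np.float64(256.082), 'cy': np.float64(189.999), 'tool_from_camera': array([[ 0.00000e+00,  9.62000e-01,  2.72000e-01,  6.98010e+01],
       [ 1.00000e+00, -0.00000e+00, -0.00000e+00,  1.10000e-01],
       [-0.00000e+00,  2.72000e-01, -9.62000e-01, -1.42196e+02],
       [ 0.00000e+00,  0.00000e+00,  0.00000e+00,  1.00000e+00]])}
```

View pics/top0.png

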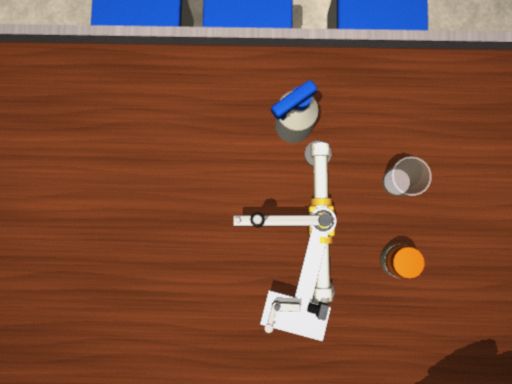

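View pics/scene0.png

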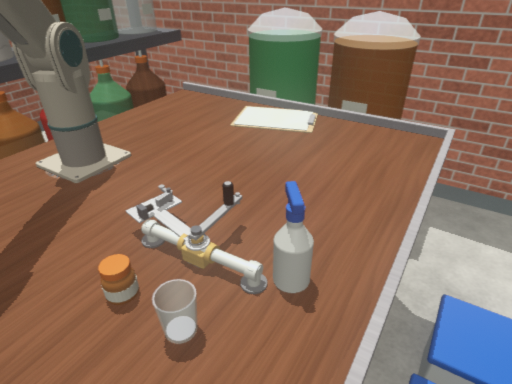

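```bash
cat > h.py <<'E'
import numpy as np
from cell import ctrl, eyes
from scipy.spatial.transform import Rotation as R
def ray(c,u,v,T):
    d=T[:3,:3]@np.array([(u-c['cx'])/c['fx'],-(v-c['cy'])/c['fy'],-1]); return T[:3,3],d
def onz(name,u,v,z,T=None):
    c=eyes.calibration(name); o,d=ray(c,u,v,c['pose'] if T is None else T)
    return (o+d*(z-o[2])/d[2])
def px(name,p,T=None):
    c=eyes.calibration(name); T=c['pose'] if T is None else T
    q=T[:3,:3].T@(np.array(p,float)-T[:3,3]); return np.round([c['cx']+c['fx']*q[0]/-q[2], c['cy']-c['fy']*q[1]/-q[2]],1)
def wristT(s):
    T=np.eye(4);T[:3,:3]=R.from_euler('xyz',s['tool_rot']).as_matrix();T[:3,3]=s['eef_pos']
    return T@eyes.calibration('wrist')['tool_from_camera']
E
python3 - <<'E'
from h import *
import cv2
im=cv2.imread('pics/top0.png')[180:350,220:350]
cv2.imwrite('pics/crop.png',cv2.resize(im,None,fx=4.5,fy=3.5*4.5/3.5 if 0 else 3.5,interpolation=cv2.INTER_CUBIC) if 0 else cv2.resize(im,None,fx=3.5,fy=3.5,interpolation=cv2.INTER_CUBIC))
for n,u,v,z in [('stem',323,219,80),('knobtop',257.5,219.5,126),('tip',233.5,221,76),('pipetop',320,149,48),('pipebot',324,294,48)]:
    print(n,onz('top',u,v,z).round(1))
E
```

```text
stem [ 603.5 -163.5   80. ]
knobtop [598.6 -52.1 126. ]
tip [596.8 -10.2  76. ]
pipetop [ 731.4 -161.7   48. ]
pipebot [ 473.2 -170.8   48. ]
```

View pics/crop.png

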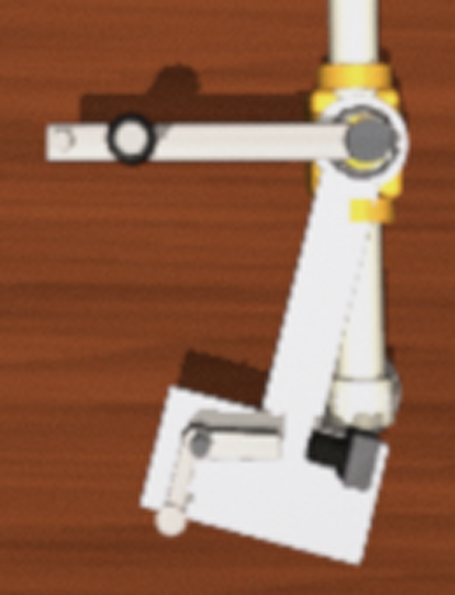

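```bash
python3 - <<'E'
from h import *
st=onz('top',324.3,220,80)[:2]; 
kn=onz('top',220+132/3.5,180+139/3.5,126)[:2]; ns=onz('top',220+65/3.5,180+139/3.5,82)[:2]
print(st,kn,ns,np.linalg.norm(kn-st),np.linalg.norm(ns-st))
e=(ns-st)/np.linalg.norm(ns-st); a0=np.arctan2(e[1],e[0]); print('a0',np.degrees(a0))
for n,u,v,z in [('buf',309,447,69),('pawltip',283,445,79),('pivot',200,440,87)]:
    p=onz('top',220+u/3.5,180+v/3.5,z)[:2]; d=p-st; print(n,p.round(1),np.linalg.norm(d).round(1),(np.arctan2(d[1],d[0])-a0)%(2*np.pi))
s=ctrl.read_state(); M=R.from_euler('xyz',s['tool_rot']).as_matrix()
print(M.T@(np.r_[kn,231]-s['eef_pos']))
E
```

```text
[ 601.7970782  -165.71416688] [598.27159231 -52.42388142] [599.02295573 -19.21087613] 113.34512707434692 146.52955319192708
a0 91.08479827137373
buf [ 452.5 -141.2] 151.3 1.3888480445603744
pawltip [ 454.8 -127.6] 151.9 1.2980700549002862
pivot [457.5 -87.4] 164.1 1.054739069800482
[ 5.54698827e+02 -4.19298239e+02  2.11352896e-01]
```

Call:
move_arm([
  [55.5, -41.9, 0, 0, 0, -72],
  [55.5, -41.9, 0, 0, 0, -72],
  [55.5, -41.9, 0, 0, 0, -72],
  [55.5, -41.9, 0, 0, 0, -72],
  [55.5, -41.9, 0, 0, 0, -72],
  [55.5, -41.9, 0, 0, 0, -72],
  [55.5, -41.9, 0, 0, 0, -72],
  [55.5, -41.9, 0, 0, 0, -72],
  [55.5, -41.9, 0, 0, 0, -72],
  [55.5, -41.9, 0, 0, 0, -72],
  [55.5, -41.9, 0, 0, 0, -72],
  [55.5, -41.9, 0, 0, 0, -72],
  [55.5, -41.9, 0, 0, 0, -72],
  [55.5, -41.9, 0, 0, 0, -72],
  [55.5, -41.9, 0, 0, 0, -72],
  [55.5, -41.9, 0, 0, 0, -72],
  [55.5, -41.9, 0, 0, 0, -72],
  [55.5, -41.9, 0, 0, 0, -72],
  [55.5, -41.9, 0, 0, 0, -72],
  [55.5, -41.9, 0, 0, 0, -72],
])

```text
clock: 2.1
eef_pos: [598.5, -54.2, 231.4]
tool_rot: [3.142, 0.0, 1.561]
force: [0.6, -0.2, 1.0]
width: 85.7
```

```bash
python3 - <<'E'
from h import *
import cv2
s=ctrl.read_state(); T=wristT(s)
cv2.imwrite('pics/w1.png',eyes.get_image('wrist')[:,:,::-1]); np.save('T1.npy',T)
print({k:np.round(v,3) for k,v in s.items()})
print(px('wrist',[598.3,-52.4,126],T),px('wrist',[599,-19,82],T),px('wrist',[601.8,-165.7,80],T))
E
```

```text
{'clock': np.float64(2.1), 'qpos': array([ 0.252,  0.573, -0.331,  1.654,  0.219,  0.952, -0.168]), 'qd': array([-0.004,  0.003, -0.004, -0.004,  0.   ,  0.001,  0.002]), 'tau': array([ 5.3000e-02, -5.1652e+01, -3.4000e+00, -1.8326e+01,  1.6000e-02,
        5.0000e-03,  1.0000e-03]), 'eef_pos': array([598.539, -54.237, 231.437]), 'tool_rot': array([3.142, 0.   , 1.561]), 'force': array([ 0.559, -0.173,  0.976]), 'torque': array([-0.025,  0.02 , -0.014]), 'width': np.float64(85.692)}
[254.7 186.8] [255.3 140.6] [259.3 276.4]
```

View pics/w1.png

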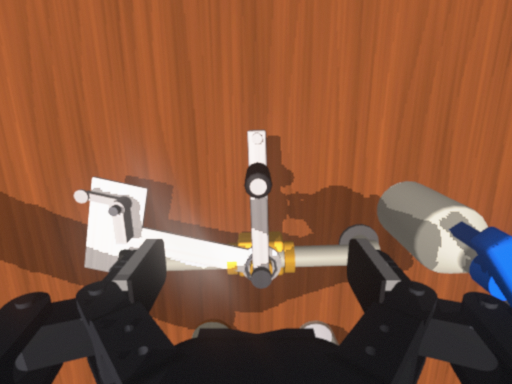

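Call:
move_arm([
  [0.17, 0.15, 3, 0, 0, 0],
  [0.17, 0.15, 6, 0, 0, 0],
  [0.17, 0.15, 9, 0, 0, 0],
  [0.17, 0.15, 11.5, 0, 0, 0],
  [0.17, 0.15, 13, 0, 0, 0],
  [0.17, 0.15, 13.8, 0, 0, 0],
  [0.17, 0.15, 13.8, 0, 0, 0],
  [0.17, 0.15, 13.8, 0, 0, 0],
])

```text
clock: 2.95
eef_pos: [601.2, -51.5, 94.3]
tool_rot: [3.14, -0.0, 1.562]
force: [0.9, -0.7, 0.1]
width: 85.5
```

Call:
move_arm([
  [0, 0, 0, 0, 0, 0],
  [0, 0, 0, 0, 0, 0],
  [0, 0, 0, 0, 0, 0],
  [0, 0, 0, 0, 0, 0],
  [0, 0, 0, 0, 0, 0],
  [0, 0, 0, 0, 0, 0],
  [0, 0, 0, 0, 0, 0],
  [0, 0, 0, 0, 0, 0],
  [0, 0, 0, 0, 0, 0],
  [0, 0, 0, 0, 0, 0],
], grip=-1)

```text
clock: 3.95
eef_pos: [600.2, -51.6, 93.8]
tool_rot: [-3.141, 0.0, 1.562]
force: [-2.2, -0.5, 6.2]
width: 22.7
```

```bash
python3 - <<'E'
from h import *
import cv2
s=ctrl.read_state(); T=wristT(s)
cv2.imwrite('pics/w2.png',eyes.get_image('wrist')[:,:,::-1])
print({k:np.round(v,3) for k,v in s.items()})
E
```

```text
{'clock': np.float64(3.95), 'qpos': array([ 0.207,  0.747, -0.272,  1.766,  0.299,  0.67 , -0.239]), 'qd': array([ 0.   , -0.   ,  0.001,  0.002,  0.   , -0.   ,  0.001]), 'tau': array([-1.1700e-01, -5.3061e+01, -3.1610e+00, -1.3792e+01,  1.0900e-01,
       -7.1700e-01,  1.0000e-03]), 'eef_pos': array([600.185, -51.572,  93.822]), 'tool_rot': array([-3.141,  0.   ,  1.562]), 'force': array([-2.182, -0.527,  6.239]), 'torque': array([-0.012,  0.476, -0.007]), 'width': np.float64(22.717)}
```

View pics/w2.png

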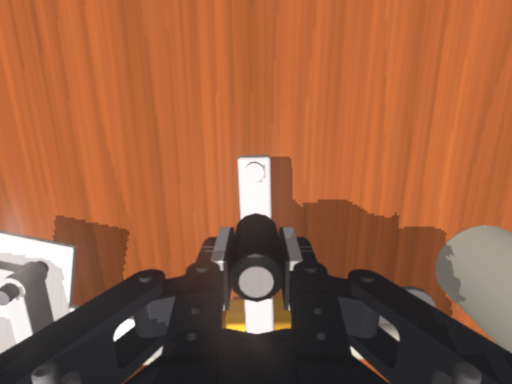

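```bash
cat > arc.py <<'E'
import numpy as np,sys
S=np.array([602.5,-166.3]); A0=np.radians(91.15); r=115
def P(t): return S+r*np.array([np.cos(A0+t),np.sin(A0+t)])
def rows(t0,ts,yaw):
    X=np.array([np.cos(yaw),np.sin(yaw)]);Y=np.array([np.sin(yaw),-np.cos(yaw)])
    return [[round(float(X@(P(t)-P(t0)))/10,2),round(float(Y@(P(t)-P(t0)))/10,2),0,0,0,round(-np.degrees(t-t0),1)] for t in ts]
E
python3 - <<'E'
from arc import *
print(P(0)); print(rows(0,np.linspace(.08,1.2,15),1.562))
E
```

```text
[600.19195704 -51.32316347]
[[-0.06, -0.92, 0, 0, 0, np.float64(-4.6)], [-0.2, -1.83, 0, 0, 0, np.float64(-9.2)], [-0.41, -2.72, 0, 0, 0, np.float64(-13.8)], [-0.69, -3.6, 0, 0, 0, np.float64(-18.3)], [-1.04, -4.45, 0, 0, 0, np.float64(-22.9)], [-1.45, -5.27, 0, 0, 0, np.float64(-27.5)], [-1.93, -6.06, 0, 0, 0, np.float64(-32.1)], [-2.47, -6.8, 0, 0, 0, np.float64(-36.7)], [-3.07, -7.5, 0, 0, 0, np.float64(-41.3)], [-3.72, -8.15, 0, 0, 0, np.float64(-45.8)], [-4.43, -8.74, 0, 0, 0, np.float64(-50.4)], [-5.17, -9.28, 0, 0, 0, np.float64(-55.0)], [-5.96, -9.75, 0, 0, 0, np.float64(-59.6)], [-6.79, -10.16, 0, 0, 0, np.float64(-64.2)], [-7.64, -10.5, 0, 0, 0, np.float64(-68.8)]]
```

Call:
move_arm([
  [-0.06, -0.92, 0, 0, 0, -4.6],
  [-0.2, -1.83, 0, 0, 0, -9.2],
  [-0.41, -2.72, 0, 0, 0, -13.8],
  [-0.69, -3.6, 0, 0, 0, -18.3],
  [-1.04, -4.45, 0, 0, 0, -22.9],
  [-1.45, -5.27, 0, 0, 0, -27.5],
  [-1.93, -6.06, 0, 0, 0, -32.1],
  [-2.47, -6.8, 0, 0, 0, -36.7],
  [-3.07, -7.5, 0, 0, 0, -41.3],
])

```text
clock: 4.9
eef_pos: [527.8, -79.3, 93.9]
tool_rot: [3.135, 0.001, 2.288]
force: [5.5, 3.9, -0.1]
width: 22.8
```

```bash
cat >> arc.py <<'E'
def rep():
    from cell import ctrl
    s=ctrl.read_state(); p=s['eef_pos'][:2]-S; th=np.arctan2(p[1],p[0])-A0; F=s['force'][:2]
    er=p/np.linalg.norm(p); et=np.array([-er[1],er[0]])
    print('t',s['clock'],'pos',s['eef_pos'].round(1),'r',np.linalg.norm(p).round(1),'th',(th%6.2832).round(4),'Frad',(F@er).round(2),'Ftan',(F@et).round(2),'Fz',s['force'][2].round(1),'yaw',s['tool_rot'].round(3),'w',s['width'].round(1))
    return s,th
E
python3 -c "
from arc import *
rep()"
```

```text
Traceback (most recent call last):
  File "arc.py", line 11, in rep
    print('t',s['clock'],'pos',s['eef_pos'].round(1),'r',np.linalg.norm(p).round(1),'th',(th%6.2832).round(4),'Frad',(F@er).round(2),'Ftan',(F@et).round(2),'Fz',s['force'][2].round(1),'yaw',s['tool_rot'].round(3),'w',s['width'].round(1))
                                                                                                                                                                                                                         ^^^^^^^^^^^^^^^^
AttributeError: 'float' object has no attribute 'round'
```

```bash
sed -i "s/s\['width'\].round(1)/np.round(s['width'],1)/" arc.py; python3 -c "
from arc import *
rep(); print(rows(.72,[.8,.88,.96,1.04,1.1,1.15,1.2],2.282))"
```

```text
t 4.9 pos [527.8 -79.3  93.9] r 114.7 th 0.6895 Frad -0.6 Ftan -6.71 Fz -0.1 yaw [3.135e+00 1.000e-03 2.288e+00] w 22.8
[[-0.06, -0.92, 0, 0, 0, np.float64(-4.6)], [-0.2, -1.83, 0, 0, 0, np.float64(-9.2)], [-0.41, -2.72, 0, 0, 0, np.float64(-13.8)], [-0.69, -3.6, 0, 0, 0, np.float64(-18.3)], [-0.94, -4.24, 0, 0, 0, np.float64(-21.8)], [-1.18, -4.76, 0, 0, 0, np.float64(-24.6)], [-1.45, -5.27, 0, 0, 0, np.float64(-27.5)]]
```

Call:
move_arm([
  [-0.06, -0.92, 0, 0, 0, -4.6],
  [-0.2, -1.83, 0, 0, 0, -9.2],
  [-0.41, -2.72, 0, 0, 0, -13.8],
  [-0.69, -3.6, 0, 0, 0, -18.3],
  [-0.94, -4.24, 0, 0, 0, -21.8],
  [-1.18, -4.76, 0, 0, 0, -24.6],
  [-1.45, -5.27, 0, 0, 0, -27.5],
  [-1.45, -5.27, 0, 0, 0, -27.5],
  [-1.45, -5.27, 0, 0, 0, -27.5],
])

```text
clock: 5.8
eef_pos: [496.0, -123.5, 93.9]
tool_rot: [3.136, 0.001, 2.765]
force: [0.4, 7.9, 3.5]
width: 22.3
```

```bash
python3 - <<'E'
from arc import *
import cv2
from h import *
s,th=rep(); print(rows(1.2,[1.22,1.24,1.26,1.28,1.3],2.762))
a=eyes.get_image('wrist')[:,:,::-1]; b=eyes.get_image('top')[:,:,::-1][190:350,230:345]
cv2.imwrite('pics/w3.png',np.hstack([cv2.resize(a,(448,336)),cv2.resize(b,(242,336),interpolation=cv2.INTER_CUBIC)]))
E
```

```text
t 5.8 pos [ 496.  -123.5   93.9] r 114.8 th 1.1683 Frad 2.58 Ftan -7.44 Fz 3.5 yaw [3.136e+00 1.000e-03 2.765e+00] w 22.3
[[-0.01, -0.23, 0, 0, 0, np.float64(-1.1)], [-0.02, -0.46, 0, 0, 0, np.float64(-2.3)], [-0.04, -0.69, 0, 0, 0, np.float64(-3.4)], [-0.06, -0.92, 0, 0, 0, np.float64(-4.6)], [-0.09, -1.15, 0, 0, 0, np.float64(-5.7)]]
```

View pics/w3.png

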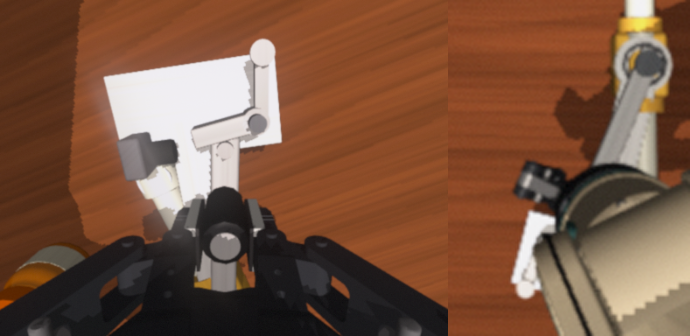

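Call:
move_arm([
  [-0.01, -0.23, 0, 0, 0, -1.1],
  [-0.02, -0.46, 0, 0, 0, -2.3],
  [-0.04, -0.69, 0, 0, 0, -3.4],
  [-0.06, -0.92, 0, 0, 0, -4.6],
  [-0.09, -1.15, 0, 0, 0, -5.7],
  [-0.09, -1.15, 0, 0, 0, -5.7],
  [-0.09, -1.15, 0, 0, 0, -5.7],
])

```text
clock: 6.6
eef_pos: [492.2, -134.2, 93.8]
tool_rot: [3.136, 0.001, 2.865]
force: [-0.9, 7.3, 4.4]
width: 22.4
```

```bash
python3 - <<'E'
from arc import *
rep(); print(rows(1.3,[1.31,1.32,1.33,1.34,1.35,1.36,1.37,1.38],2.862))
E
```

```text
t 6.6 pos [ 492.2 -134.2   93.8] r 114.8 th 1.2677 Frad 2.89 Ftan -6.75 Fz 4.4 yaw [3.136e+00 1.000e-03 2.865e+00] w 22.4
[[-0.0, -0.11, 0, 0, 0, np.float64(-0.6)], [-0.01, -0.23, 0, 0, 0, np.float64(-1.1)], [-0.02, -0.34, 0, 0, 0, np.float64(-1.7)], [-0.02, -0.46, 0, 0, 0, np.float64(-2.3)], [-0.03, -0.57, 0, 0, 0, np.float64(-2.9)], [-0.04, -0.69, 0, 0, 0, np.float64(-3.4)], [-0.05, -0.8, 0, 0, 0, np.float64(-4.0)], [-0.06, -0.92, 0, 0, 0, np.float64(-4.6)]]
```

To command 1.34 (lever about 1.31), then single steps of roughly 1 mm.

Call:
move_arm([
  [0, -0.11, 0, 0, 0, -0.6],
  [-0.01, -0.23, 0, 0, 0, -1.1],
  [-0.02, -0.34, 0, 0, 0, -1.7],
  [-0.02, -0.46, 0, 0, 0, -2.3],
  [-0.02, -0.46, 0, 0, 0, -2.3],
  [-0.02, -0.46, 0, 0, 0, -2.3],
])

```text
clock: 7.2
eef_pos: [491.1, -138.5, 93.8]
tool_rot: [3.136, 0.001, 2.905]
force: [-1.2, 8.4, 5.5]
width: 22.2
```

```bash
python3 - <<'E'
from arc import *
import cv2
from h import *
rep(); print(rows(1.34,[1.35,1.36,1.37,1.38,1.39,1.4],2.902))
a=eyes.get_image('wrist')[:,:,::-1][60:260,100:350]; cv2.imwrite('pics/w4.png',cv2.resize(a,None,fx=3,fy=3,interpolation=cv2.INTER_CUBIC))
E
```

```text
t 7.2 pos [ 491.1 -138.5   93.8] r 114.8 th 1.3066 Frad 3.21 Ftan -7.81 Fz 5.5 yaw [3.136e+00 1.000e-03 2.905e+00] w 22.2
[[-0.0, -0.11, 0, 0, 0, np.float64(-0.6)], [-0.01, -0.23, 0, 0, 0, np.float64(-1.1)], [-0.02, -0.34, 0, 0, 0, np.float64(-1.7)], [-0.02, -0.46, 0, 0, 0, np.float64(-2.3)], [-0.03, -0.57, 0, 0, 0, np.float64(-2.9)], [-0.04, -0.69, 0, 0, 0, np.float64(-3.4)]]
```

View pics/w4.png

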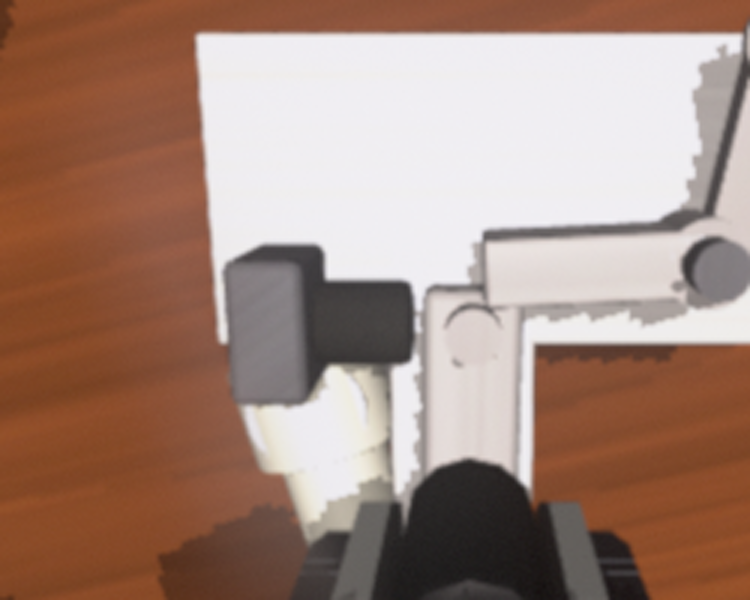

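Call:
move_arm([
  [0, -0.11, 0, 0, 0, -0.6],
  [-0.01, -0.23, 0, 0, 0, -1.1],
  [-0.02, -0.34, 0, 0, 0, -1.7],
  [-0.02, -0.34, 0, 0, 0, -1.7],
  [-0.02, -0.34, 0, 0, 0, -1.7],
])

```text
clock: 7.75
eef_pos: [490.3, -141.8, 93.8]
tool_rot: [3.136, 0.001, 2.935]
force: [-1.5, 8.7, 5.4]
width: 22.6
```

```bash
python3 - <<'E'
from arc import *
rep(); print(rows(1.37,[1.38,1.39],2.932))
E
```

```text
t 7.75 pos [ 490.3 -141.8   93.8] r 114.9 th 1.3355 Frad 3.33 Ftan -8.16 Fz 5.4 yaw [3.136e+00 1.000e-03 2.935e+00] w 22.6
[[-0.0, -0.11, 0, 0, 0, np.float64(-0.6)], [-0.01, -0.23, 0, 0, 0, np.float64(-1.1)]]
```

Call:
move_arm([
  [0, -0.11, 0, 0, 0, -0.6],
  [0, -0.11, 0, 0, 0, -0.6],
  [0, -0.11, 0, 0, 0, -0.6],
])

```text
clock: 8.05
eef_pos: [490.1, -142.8, 93.8]
tool_rot: [3.136, 0.001, 2.946]
force: [-1.5, 8.4, 5.3]
width: 22.6
```

```bash
python3 - <<'E'
from arc import *
import cv2
from h import *
rep()
a=eyes.get_image('wrist')[:,:,::-1][60:260,100:350]; cv2.imwrite('pics/w5.png',cv2.resize(a,None,fx=3,fy=3,interpolation=cv2.INTER_CUBIC))
E
```

```text
t 8.05 pos [ 490.1 -142.8   93.8] r 114.9 th 1.3451 Frad 3.15 Ftan -7.93 Fz 5.3 yaw [3.136e+00 1.000e-03 2.946e+00] w 22.6
```

View pics/w5.png

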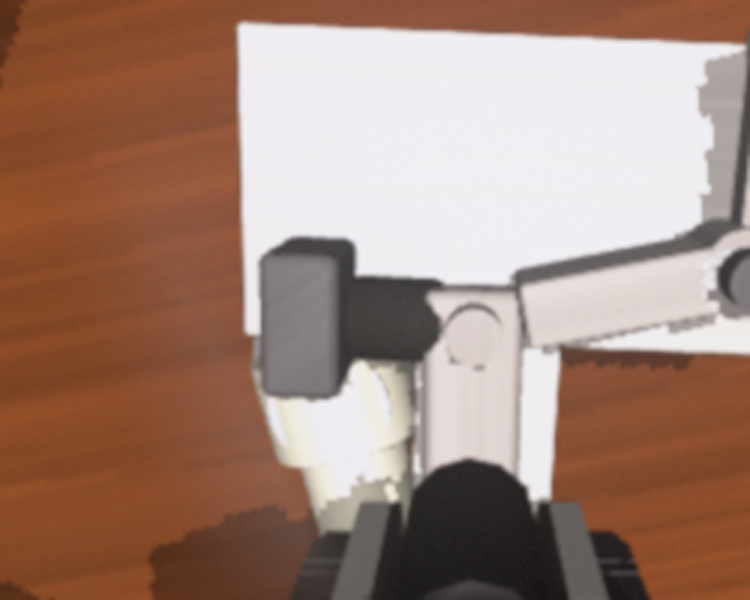

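The picture shows that the pawl has snapped in behind the nose (its tip is at 520,310). The buffer face (440,320) is about 1 mm from the nose, which is at (473,335). There is no rise in force yet, so I'll keep stepping.

Call:
move_arm([
  [0, -0.06, 0, 0, 0, -0.3],
  [0, -0.11, 0, 0, 0, -0.6],
  [0, -0.11, 0, 0, 0, -0.6],
  [0, -0.11, 0, 0, 0, -0.6],
])

```text
clock: 8.5
eef_pos: [490.0, -143.3, 93.8]
tool_rot: [3.135, 0.001, 2.957]
force: [-1.4, 10.1, 5.7]
width: 22.7
```

```bash
python3 -c "
from arc import *
rep()"
```

```text
t 8.5 pos [ 490.  -143.3   93.8] r 114.9 th 1.3492 Frad 3.42 Ftan -9.57 Fz 5.7 yaw [3.135e+00 1.000e-03 2.957e+00] w 22.7
```

Call:
move_arm([
  [0, -0.06, 0, 0, 0, -0.3],
  [0, -0.06, 0, 0, 0, -0.3],
  [0, -0.06, 0, 0, 0, -0.3],
])

```text
clock: 8.8
eef_pos: [489.9, -143.5, 93.8]
tool_rot: [3.135, 0.001, 2.962]
force: [-1.7, 10.8, 5.0]
width: 22.7
```

```bash
python3 -c "
from arc import *
rep()"
```

```text
t 8.8 pos [ 489.9 -143.5   93.8] r 114.9 th 1.3506 Frad 3.84 Ftan -10.29 Fz 5.0 yaw [3.135e+00 1.000e-03 2.962e+00] w 22.7
```

Contact is felt: the lever stalls and the force is about 2.3 N above the spring, which means about 0.5 mm of compression. Now I'll ease it back onto the catch.

Call:
move_arm([
  [0, 0.08, 0, 0, 0, 0.4],
  [0, 0.16, 0, 0, 0, 0.8],
  [0, 0.24, 0, 0, 0, 1.2],
  [0, 0.32, 0, 0, 0, 1.6],
  [0, 0.4, 0, 0, 0, 2.0],
  [-0.01, 0.48, 0, 0, 0, 2.4],
  [-0.01, 0.57, 0, 0, 0, 2.9],
  [-0.01, 0.57, 0, 0, 0, 2.9],
  [-0.01, 0.57, 0, 0, 0, 2.9],
])

```text
clock: 9.7
eef_pos: [490.8, -139.5, 93.8]
tool_rot: [3.137, 0.001, 2.91]
force: [-1.1, 7.6, 6.7]
width: 22.2
```

```bash
python3 -c "
from arc import *
rep()"
```

```text
t 9.7 pos [ 490.8 -139.5   93.8] r 114.8 th 1.3153 Frad 2.81 Ftan -7.15 Fz 6.7 yaw [3.137e+00 1.000e-03 2.910e+00] w 22.2
```

```bash
python3 - <<'E'
import cv2
from h import *
a=eyes.get_image('wrist')[:,:,::-1][60:260,100:350]; cv2.imwrite('pics/w6.png',cv2.resize(a,None,fx=3,fy=3,interpolation=cv2.INTER_CUBIC))
E
```

```text
(no output)
```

View pics/w6.png

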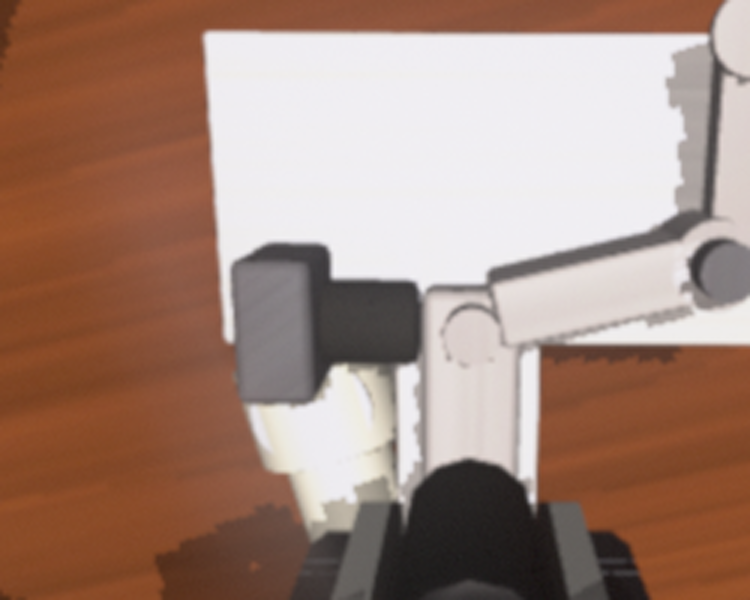

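The pawl is engaged and the nose (470,335) is seated against its tip (500,310). Next I'll unload the spring onto it.

Call:
move_arm([
  [0, 0.06, 0, 0, 0, 0.3],
  [0, 0.12, 0, 0, 0, 0.6],
  [0, 0.18, 0, 0, 0, 0.9],
  [0, 0.24, 0, 0, 0, 1.2],
  [0, 0.24, 0, 0, 0, 1.2],
  [0, 0.24, 0, 0, 0, 1.2],
])

```text
clock: 10.35
eef_pos: [490.9, -139.3, 93.8]
tool_rot: [3.14, 0.0, 2.888]
force: [-1.7, 3.5, 7.4]
width: 22.5
```

```bash
python3 -c "
from arc import *
rep()"
```

```text
t 10.35 pos [ 490.9 -139.3   93.8] r 114.9 th 1.3133 Frad 2.43 Ftan -2.99 Fz 7.4 yaw [3.14  0.    2.888] w 22.5
```

Call:
move_arm([
  [0, 0.06, 0, 0, 0, 0.3],
  [0, 0.12, 0, 0, 0, 0.6],
  [0, 0.18, 0, 0, 0, 0.8],
  [0, 0.18, 0, 0, 0, 0.8],
  [0, 0.18, 0, 0, 0, 0.8],
])

```text
clock: 10.85
eef_pos: [490.9, -139.1, 93.8]
tool_rot: [-3.141, -0.0, 2.873]
force: [-2.4, -0.7, 7.7]
width: 22.6
```

```bash
python3 -c "
from arc import *
rep()"
```

```text
t 10.85 pos [ 490.9 -139.1   93.8] r 114.9 th 1.3121 Frad 2.17 Ftan 1.23 Fz 7.7 yaw [-3.141 -0.     2.873] w 22.6
```

The catch carries the full spring load, so I can open and lift.

Call:
move_arm([
  [0, 0, 0, 0, 0, 0],
  [0, 0, 0, 0, 0, 0],
  [0, 0, 0, 0, 0, 0],
  [0, 0, 0, 0, 0, 0],
  [0, 0, 0, 0, 0, 0],
  [0, 0, 0, 0, 0, 0],
], grip=0.1)

```text
clock: 11.45
eef_pos: [491.2, -138.9, 93.3]
tool_rot: [3.141, -0.0, 2.873]
force: [-0.3, -0.1, -0.8]
width: 47.0
```

Call:
move_arm([
  [0, 0, -1, 0, 0, 0],
  [0, 0, -2.5, 0, 0, 0],
  [0, 0, -4.5, 0, 0, 0],
  [0, 0, -7, 0, 0, 0],
  [0, 0, -10, 0, 0, 0],
  [0, 0, -12, 0, 0, 0],
  [0, 0, -12, 0, 0, 0],
  [0, 0, -12, 0, 0, 0],
])

```text
clock: 12.25
eef_pos: [491.1, -139.2, 213.7]
tool_rot: [-3.141, 0.001, 2.873]
force: [0.6, 0.1, -0.2]
width: 46.9
```

```bash
python3 - <<'E'
import cv2
from h import *
from arc import rep
rep()
a=eyes.get_image('wrist')[:,:,::-1]; b=eyes.get_image('scene')[:,:,::-1]
cv2.imwrite('pics/w7.png',np.hstack([cv2.resize(a,(400,300)),cv2.resize(b,(400,300))]))
E
```

```text
t 12.25 pos [ 491.1 -139.2  213.7] r 114.7 th 1.3119 Frad -0.58 Ftan -0.2 Fz -0.2 yaw [-3.141e+00  1.000e-03  2.873e+00] w 46.9
```

View pics/w7.png

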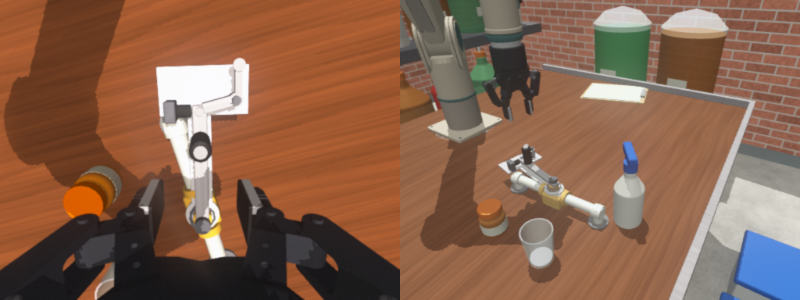

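The lever stays hooked at the catch, the gripper is clear, and the spray bottle, beaker and jar have not moved.

```bash
python3 -c "
from cell import ctrl
print(ctrl.finish_job())"
```

```text
the job is handed in; nothing more can be done
None
```

The valve lever is hooked open on its catch and the job is handed in, at about 12.3 s on the robot's clock.

- **Draw:** I gripped the lever by the knob and drew it round to about 1.35 rad. The wrist picture showed the pawl had snapped in behind the nose.
- **Buffer:** The lever then met the buffer. The force rose about 2.3 N above the spring and the lever stalled. I estimate that as roughly 0.5 mm of compression, against the 3 mm crush limit.
- **Catch:** I eased the lever back to about 1.31 rad. The pull at the knob fell from about 7 N to zero while the lever stayed put, so the catch was carrying the spring. I then opened the gripper and lifted clear.
- **Last check:** After the lift, the pictures show the lever still hooked, the spray bottle, beaker and jar in place, and only sensor noise on the wrist force.
- **Small disagreement:** The measured move back from the buffer to the catch was 5 mm at the nose, against the 4 mm given. I put that down to slight give between the knob and the pads. No other check failed.

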